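# Set the door buffer flush and lock its jam nut

### The arm

A 6-joint arm with a two-finger parallel gripper is mounted at the origin on the work surface. World frame = base frame: x ahead of the robot, y to its left, z up, the work surface at z = 0. Lengths are in m, angles in degrees, forces in N, time in s.
With the tool pointing down it reaches from about 0.375 to 0.9 m from the base axis. Payload 3.1 kg.
Tool frame: the origin (TCP) lies on the centre line of the jaws, within the pads' length; the fingertips stand 25 mm ahead of it and the grasp point (between the pads) lies 6 mm ahead of it; z points along the fingers, y is the line along which they close (so a half turn about z gives the same grasp; the last joint's range is limited). The gripper opens to 87 mm and grips with 3 to 60 N. Pads are 19 mm wide; open, the fingers measure 117 mm over their backs; the gripper's body (75 mm by 190 mm) begins 51 mm behind the grasp point.
Start: joints at [-73.711, 30.224, 82.088, -0, 67.689, -10.227], TCP at [0.279, -0.559, 0.248] pointing down, gripper open.
Joint ranges: [-176.69, 176.69], [-43.24, 126.21], [12.49, 139.97], [-82, 262], [0, 151.66], [-163.58, 163.58]. Speed limits (degrees/s): [159.86, 159.86, 180, 180, 180, 180].

### API

Orientations are given as a 3x3 rotation matrix whose columns are the frame's x, y, z axes.
In Python, from rig import bot, cams, models gives the robot as it stands. The module is installed in compiled form; this text tells all that it offers.
- The arm moves only by the shell command python3 -m handwheel 'ROWS' [OPENING]. ROWS is JSON, a list of rows, each a list of 6 numbers: the shift along the world's x, y, z each as a share of 1 m, from -1 to 1, then the turn, a rotation vector about the world's x, y, z each as a share of 2 rad, from -1 to 1. In form: [[dx, dy, dz, wx, wy, wz], ...]. A call has exactly 8 rows; each row is the pose to reach, as a shift and turn from the pose commanded when the call began; what a row does not reach only later rows make up. A row lasts 1/12 s, in which the tool goes at most 41.7 mm and 7.16 degrees, less where a joint would pass 70% of its speed; a pose out of reach is approached as far as the arm can. A call with a number of a shift or a turn outside -1 to 1 is refused whole. A call with a gripper value outside its range is refused whole. OPENING is the opening, from -1 (shut) to 1 (fully open), so that 0 is half open, set as the call begins (- or left out, the last holds). The fingers move at their own pace and stop on an object; the grip force is fixed at half the most. Time passes only in rows, so rows that repeat a pose let the fingers close, or fill a call up. It gives the time, the measured TCP pose, the force, the opening and the grip force at its end, in the units of the state.
- bot.read_state(): the state, without advancing time (a new reading comes with each control period).
- cams.capture(name): name is "scene" or "top" or "wrist"; returns (picture, depth): 384x512x3 uint8, blue, green, red; 384x512 float32, m along the optical axis (not along the pixel's ray), 0 where there is no reading.
- cams.calibration(name): a dict with "mtx" (3x3 intrinsics, pixels), "R" (3x3) and "t" (3): a world point X has camera coordinates R X + t; the wrist camera has in their place "tool_from_camera" (4x4, takes a point from camera to tool coordinates, whose origin is the TCP and whose axes are the flange's). Camera axes: x right, y down, z forward; pixel columns grow to the right and rows downward; lengths in m; the calibration is good to about 2 mm. The wrist camera is an equidistant fisheye: a pixel r from the principal point sees the ray r / f radians off the axis. A picture is of the moment at which its call begins: read the wrist's pose just before it. calibration takes no time and is no camera call.
- bot.hand_in(): hands the job in; it is judged then, once.
Trained networks look in the newest picture that a camera, given by its name, has taken for a name from the list of things; names that differ only in an ending like _2 or _b are one class to them, and where a whole thing is asked for, a point or a joint stands for the part that bears it (a point fixed in the world has none). Each returns a list of dicts, best first, with "conf" (0 to 1); they miss things now and then, are a little off and sometimes report something else, mostly with a low value. They report only what shows in the picture. A call takes as long as a camera call. They do not tell look-alikes from the thing itself.
- models.spot_in(query, camera): "position" ([column, row] in pixels, amid what is visible of it).
- models.tip_of(query, camera): "position" ([column, row] in pixels: a listed point, or the origin of a listed thing).
The state is a dict: "time_s": time; "joint_positions": joint angles; "qvel": joint speeds; "tau": joint torques, N m; "position": TCP position; "tcp_rot": TCP orientation; "force": force on the tool from outside, world axes, zero at the start; "moment": the same for the moment, N m; "opening": opening from 0.0 (shut) to 1.0 (fully open); "grasp_force": force on a finger pad.
Only numpy, scipy, OpenCV 4.12 (cv2) and the standard library are available. Lean on these libraries where they do the work, as an engineer would, in place of code of your own. Each camera call takes 0.05 s, during which the arm holds its last target. There are 200 camera calls.

### The job

The adjustable door buffer on the ledge sits too far back: slacken its jam nut with the lever, turn the adjuster screw by its bar head until the rubber face of the rod is flush with that of the fixed buffer beside it, then swing the lever back to nip the jam nut up firmly again without straining it. Set the rod with the screw only, never by pushing or pulling on the rod, and leave the small things lying around where they are.

Things in the scene. Friction and masses are not known exactly. Their poses are not given: they have to be found in the camera images.
- nut_pin (a point): Upright round steel pin, 12 mm thick, at the end of the jam nut's lever, 36 to 80 mm above the ledge; this point is on its axis, 60 mm up, 80 mm from the screw's axis. Pushed across the lever, the slack nut moves at about 5.5 N (less is felt at rest); once it clamps, that climbs by some 0.7 N per mm. From 8 N it is firm, 10 to 14 N is right, over 18 N strains it. Released, it stays.
- jam_nut (a joint): Turn of the nut, rad: 0 at the start (tight), growing anticlockwise from above (slackening), stop at 1.15. While it clamps, the screw is locked. 0.1 frees the screw, but the screw lifts as it turns out: slacken by about 0.8 for room. For the same reason it will clamp again at some angle well above 0, to be found by feel.
- screw_bar (a point): Centre of the adjuster screw's steel bar head, on the screw's upright axis, 71 mm above the ledge at the start: a flat bar standing on edge above the nut, 50 mm long (its x axis), 10 mm thick (y), 30 mm high (from 56 to 86 mm above the ledge). Turned about z, its axis.
- adjuster (a joint): Turn of the adjuster screw in rad: 0 at the start, growing anticlockwise from above. Each rad anticlockwise drives the buffer rod 12 mm outwards and lifts the screw 3.4 mm. Takes about 0.2 N m when the nut is slack; stays where it is left; stops at -0.6 and 1.9.
- rod_face (a point): Centre of the rubber end face (22 mm in diameter, 13 mm above the ledge) of the adjustable buffer rod that comes out of the block's side; its y axis points outwards along the rod.
- fixed_face (a point): Centre of the rubber end face (22 mm in diameter, 13 mm above the ledge) of the fixed buffer on the short bracket beside the rod, about 50 mm to its side; its y axis points outwards, parallel to the rod. At the start it stands 9 to 17 mm further out than the rod's face.
- stop_block: Grey-painted metal block, 64 x 64 x 24 mm, fixed to the ledge; origin under its centre, on the upright axis shared by screw and nut. The rod leaves its +y side. On it sits the steel hex nut (36 mm across flats, top 43 mm above the ledge), whose lever arm (10 mm thick, 36 mm above the ledge) runs out to the pin.
- clamp_washer: Clamping washer hidden in the block under the nut, which presses it down on the screw's shoulder; out of reach, not to be handled.
- screw_stem: The screw's stem inside the block, carrying the shoulder and the bar head; the force between it and the washer is the clamping force (20 N for a firm nut, 145 N when strained).
- buffer_rod: The adjustable steel rod, 16 mm in diameter, with its rubber end; do not push or pull it. Origin as the block's.
- clipper: Bystander: steel nail clipper, 58 x 12 x 10 mm, origin under its centre.
- torch: Bystander: yellow plastic torch lying on its side, 148 mm long (x), 42 mm at its head, about 40 mm high, origin under its middle.
- ring_dish: Bystander: white ceramic ring dish, 84 mm across, 22 mm high, origin under its centre.
- polish_tin: Bystander: round shoe polish tin, 75 mm across, 24 mm high, origin under its centre.
- key: Bystander: brass key on a wooden tag, 84 mm long, 4 mm thick, lying flat.
Mind the look-alikes: they are no part of the job. Leave any blue or purple look-alike of the stop_block alone.

How it is judged:
By the outcome, as a careful person would: the job done as asked, in the order asked, and still so for the second after the job is handed in, with the robot touching nothing.
It also fails if it takes over 70 s, if anything falls off the work surface, if the arm or the gripper's body presses on something with over 40 N, if the wrist force passes 120 N, or if a joint passes its speed limit or range.

## Working session

There is one attempt and no reset: what is moved stays moved. The work goes in short steps, Python scripts to look and compute and a shell command to move; the robot and the scene stay as the last step left them, time stands still between calls to the robot, and variables do not carry over. Pictures are saved under pics/ and viewed, at most 10 in all, crops included, and the job is handed in when it is done.

```bash
mkdir -p pics; cat > h.py <<'E'
import numpy as np, cv2
from rig import bot, cams, models
def ray(cam,px):
    c=cams.calibration(cam); K=np.array(c["mtx"]); R=np.array(c["R"]); t=np.array(c["t"])
    d=R.T@np.linalg.inv(K)@np.array([px[0],px[1],1.]); return -R.T@t, d
def at_z(cam,px,z):
    o,d=ray(cam,px); return o+d*(z-o[2])/d[2]
def at_depth(cam,px,dep):
    u,v=int(round(px[0])),int(round(px[1])); w=dep[max(v-1,0):v+2,max(u-1,0):u+2]; w=w[w>0]
    o,d=ray(cam,px); return o+d*np.median(w) if len(w) else None
def proj(cam,X):
    c=cams.calibration(cam); p=np.array(c["mtx"])@(np.array(c["R"])@np.array(X)+np.array(c["t"])); return p[:2]/p[2]
E
python3 - <<'E'
from h import *
for n in ("top","scene"):
    p,d=cams.capture(n); cv2.imwrite(f"pics/{n}0.png",p); np.save(f"pics/{n}0.npy",d)
    for q in ["stop_block","nut_pin","screw_bar","rod_face","fixed_face"]:
        for r in models.tip_of(q,n)[:3]:
            x=at_depth(n,r["position"],d); print(n,q,round(r["conf"],2),np.round(r["position"]),None if x is None else x.round(3))
E
```

```text
top stop_block 0.98 [207. 178.] [0.559 0.095 0.087]
top stop_block 0.64 [238. 245.] [0.381 0.034 0.087]
top stop_block 0.62 [170. 297.] [0.276 0.217 0.046]
top nut_pin 0.63 [229. 197.] [0.507 0.046 0.064]
top nut_pin 0.52 [183. 327.] [0.2   0.19  0.053]
top nut_pin 0.46 [256. 266.] [ 0.327 -0.003  0.078]
top screw_bar 0.66 [162. 302.] [0.267 0.229 0.087]
top screw_bar 0.46 [208. 171.] [0.577 0.091 0.085]
top screw_bar 0.44 [237. 242.] [0.39  0.036 0.087]
top rod_face 0.63 [182. 184.] [0.569 0.17  0.006]
top rod_face 0.63 [210. 248.] [0.392 0.111 0.004]
top rod_face 0.54 [139. 298.] [0.283 0.3   0.022]
top fixed_face 0.54 [173. 166.] [0.623 0.192 0.002]
scene stop_block 0.88 [282. 249.] [0.597 0.111 0.024]
scene stop_block 0.71 [391. 191.] [0.3   0.235 0.023]
scene stop_block 0.67 [297. 191.] [0.419 0.047 0.024]
scene nut_pin 0.89 [278. 202.] [0.515 0.052 0.059]
scene nut_pin 0.58 [388. 155.] [0.201 0.189 0.054]
scene screw_bar 0.83 [280. 224.] [0.584 0.097 0.075]
scene screw_bar 0.5 [296. 171.] [0.409 0.037 0.072]
scene screw_bar 0.46 [395. 167.] [0.289 0.229 0.083]
scene rod_face 0.62 [422. 199.] [0.272 0.303 0.008]
scene rod_face 0.59 [315. 257.] [ 0.56   0.168 -0.   ]
scene rod_face 0.56 [325. 199.] [0.387 0.107 0.004]
scene fixed_face 0.78 [306. 275.] [0.626 0.179 0.021]
```

```bash
cd pics; python3 -c "
import cv2,numpy as np
a=cv2.imread('top0.png');b=cv2.imread('scene0.png');c=np.vstack([a,b]);cv2.imwrite('both0.png',cv2.resize(c,(400,600)) if 0 else c[:, :])
cv2.imwrite('top0v.png',cv2.resize(a,(800,600)))"
```

```text
(no output)
```

View pics/top0v.png

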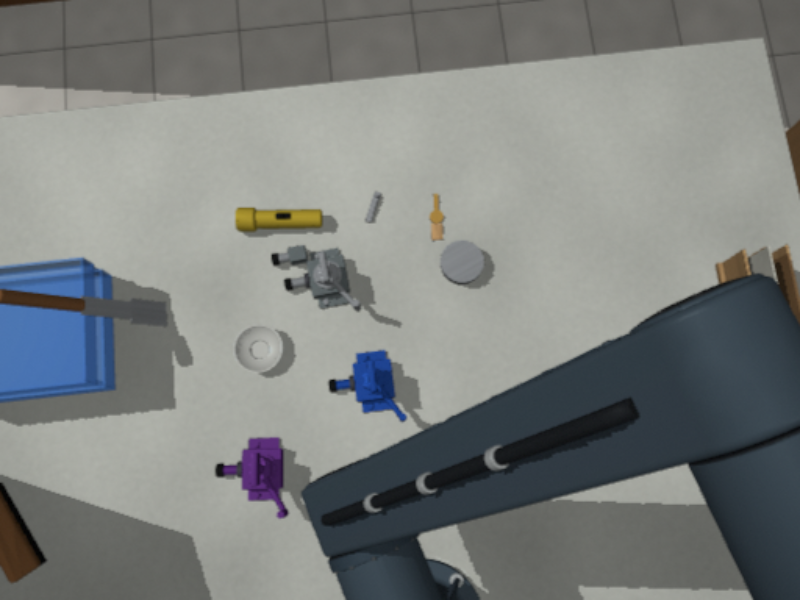

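View pics/scene0.png

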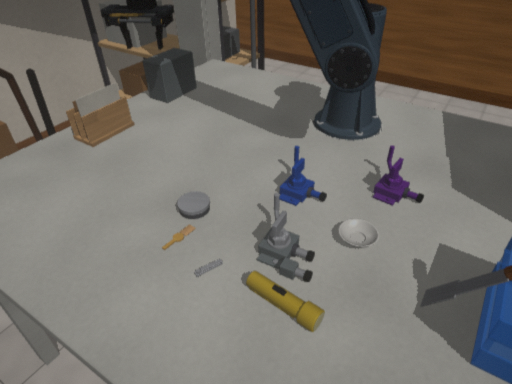

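Three similar blocks are in the top picture (512-wide pixels): grey at (208,177), blue (238,245) and purple (168,298). The task describes a grey block with a fixed buffer beside it, so I choose grey at about (0.58, 0.095). Next I'll go above it for a close look.

```bash
python3 -c "
from rig import bot,cams
s=bot.read_state();print(s)
print(cams.calibration('wrist'))"
python3 -m handwheel '[[0.02,0.04,0.03,0,0,0],[0.04,0.08,0.06,0,0,0],[0.06,0.12,0.07,0,0,0],[0.08,0.16,0.07,0,0,0],[0.09,0.2,0.07,0,0,0],[0.11,0.24,0.07,0,0,0],[0.13,0.28,0.07,0,0,0],[0.15,0.31,0.07,0,0,0]]' -0.4
python3 -m handwheel '[[0.02,0.04,0,0,0,0],[0.04,0.08,0,0,0,0],[0.06,0.12,0,0,0,0],[0.08,0.16,0,0,0,0],[0.1,0.2,0,0,0,0],[0.11,0.24,0,0,0,0],[0.12,0.27,0,0,0,0],[0.12,0.27,0,0,0,0]]'
```

```text
{'time_s': 0.6, 'joint_positions': array([-7.37117733e+01,  3.02220694e+01,  8.20863256e+01, -2.21598363e-03,
        6.76906219e+01, -1.02279204e+01]), 'qvel': array([ 0.03008889, -0.14223906, -0.07640533, -0.09736616,  0.0225757 ,
        0.00452005]), 'tau': array([-6.36135264e-04, -4.39743161e+01, -1.76891470e+01,  6.33259350e-02,
        5.06823091e-02, -1.47264421e-05]), 'position': array([ 0.27903727, -0.55923221,  0.24757146]), 'tcp_rot': array([[ 8.94802023e-01,  4.46463143e-01, -2.95329068e-05],
       [ 4.46463142e-01, -8.94802024e-01, -2.65043470e-05],
       [-3.82593188e-05,  1.05307889e-05, -9.99999999e-01]]), 'force': array([ 0.86782532, -0.30956751, -0.28206998]), 'moment': array([ 0.04053797, -0.06226868, -0.01145503]), 'grasp_force': 0.0, 'opening': 0.9992503613247108}
{'mtx': array([[297.31863964,   0.        , 251.93113894],
       [  0.        , 297.31863964, 189.00270565],
       [  0.        ,   0.        ,   1.        ]]), 'tool_from_camera': array([[-1.39256258e-05, -9.70961638e-01, -2.39235234e-01,
         6.57025916e-02],
       [ 9.99999986e-01, -5.38074918e-05,  1.60174503e-04,
         4.84568377e-04],
       [-1.68395946e-04, -2.39235228e-01,  9.70961625e-01,
        -1.35805898e-01],
       [ 0.00000000e+00,  0.00000000e+00,  0.00000000e+00,
         1.00000000e+00]])}
time_s: 1.27
position: [0.4149, -0.272, 0.3179]
tcp_rot: [[0.895, 0.446, 0.0], [0.446, -0.895, -0.0], [0.0, 0.0, -1.0]]
force: [0.8, 0.4, -0.6]
opening: 0.476
grasp_force: 0.0
time_s: 1.93
position: [0.5361, 0.0021, 0.3176]
tcp_rot: [[0.892, 0.452, 0.002], [0.452, -0.892, 0.003], [0.003, -0.002, -1.0]]
force: [-0.4, -0.6, -1.1]
opening: 0.304
grasp_force: 0.0
```

```bash
cat >> h.py <<'E'
def wpose():
    s=bot.read_state(); T=np.eye(4); T[:3,:3]=s["tcp_rot"]; T[:3,3]=s["position"]
    return T@np.array(cams.calibration("wrist")["tool_from_camera"])
def wray(px,T):
    K=np.array(cams.calibration("wrist")["mtx"]); v=np.array([(px[0]-K[0,2])/K[0,0],(px[1]-K[1,2])/K[1,1]]); th=np.hypot(*v)
    d=np.array([*(v/th*np.sin(th) if th>0 else v),np.cos(th)]); return T[:3,3],T[:3,:3]@d, d[2]
def w_z(px,T,z):
    o,d,_=wray(px,T); return o+d*(z-o[2])/d[2]
def w_dep(px,T,dep):
    u,v=int(round(px[0])),int(round(px[1])); w=dep[max(v-1,0):v+2,max(u-1,0):u+2]; w=w[w>0]
    o,d,c=wray(px,T); return o+d/c*np.median(w) if len(w) else np.zeros(3)
def wlook(tag,qs):
    T=wpose(); p,d=cams.capture("wrist"); cv2.imwrite(f"pics/{tag}.png",p); np.save(f"pics/{tag}.npy",d); np.save(f"pics/{tag}_T.npy",T)
    for q,z in qs.items():
        for r in models.tip_of(q,"wrist")[:2]:
            px=r["position"]; print(q,round(r["conf"],2),np.round(px,1),"z",w_z(px,T,z).round(4),"dep",w_dep(px,T,d).round(4))
    return p,d,T
QS=dict(nut_pin=.06,screw_bar=.071,rod_face=.013,fixed_face=.013,stop_block=0)
E
python3 -c "
from h import *
p,d,T=wlook('w1',QS)
cv2.imwrite('pics/w1v.png',cv2.resize(p,(800,600)))"
```

```text
nut_pin 0.62 [217.  164.2] z [0.5182 0.0457 0.06  ] dep [0.5209 0.0452 0.0736]
nut_pin 0.57 [ 77.4 286.7] z [0.2078 0.185  0.06  ] dep [0.5395 0.0528 0.3976]
screw_bar 0.68 [203.9 107.7] z [0.5791 0.093  0.071 ] dep [0.5797 0.0909 0.0839]
screw_bar 0.62 [ 62.5 254.2] z [0.267  0.2221 0.071 ] dep [0.2678 0.2216 0.072 ]
rod_face 0.55 [163.4  89.8] z [0.5754 0.1716 0.013 ] dep [ 0.5748  0.1761 -0.0012]
rod_face 0.39 [ 50.5 214.2] z [0.2854 0.2965 0.013 ] dep [0.2871 0.2951 0.0154]
fixed_face 0.67 [165.7  59.4] z [0.6191 0.1899 0.013 ] dep [ 0.6199  0.1949 -0.0009]
fixed_face 0.15 [214.9 108.2] z [0.5832 0.0872 0.013 ] dep [0.5839 0.0836 0.041 ]
stop_block 0.89 [195.6 228.6] z [0.3935 0.0344 0.    ] dep [0.5574 0.0315 0.3696]
stop_block 0.77 [ 79.  233.6] z [0.2727 0.2316 0.    ] dep [0.541  0.0643 0.378 ]
```

View pics/w1v.png

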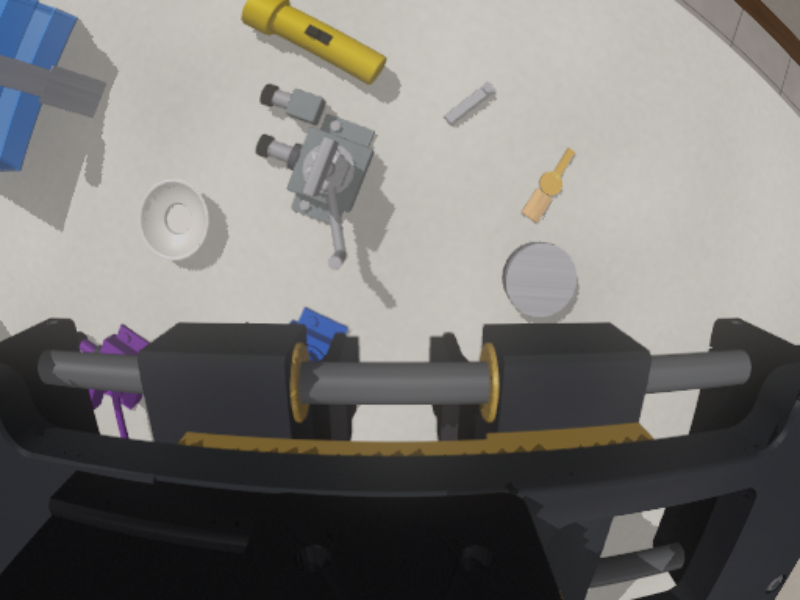

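The close view shows the chosen grey block with both buffers (800-wide pixels): rod (265,146), fixed buffer (270,96), bar (322,168) and pin (337,262). The point cloud will give exact axes.

```bash
cat >> h.py <<'E'
def cloud(tag):
    d=np.load(f"pics/{tag}.npy"); T=np.load(f"pics/{tag}_T.npy"); K=np.array(cams.calibration("wrist")["mtx"])
    v,u=np.nonzero(d>0); x=(u-K[0,2])/K[0,0]; y=(v-K[1,2])/K[1,1]; th=np.hypot(x,y)+1e-9
    r=np.stack([x/th*np.tan(th),y/th*np.tan(th),np.ones_like(th)],1)*d[v,u][:,None]
    return r@T[:3,:3].T+T[:3,3]
def rect(P):
    c,s,a=cv2.minAreaRect((P[:,:2]*1000).astype(np.float32)); return np.round(c,1),np.round(s,1),round(a,1),len(P)
E
python3 - <<'E'
from h import *
P=cloud('w1'); C=np.array([.579,.093]); r=np.hypot(*(P[:,:2]-C).T)
for n,m in dict(table=(r>.1)&(r<.15)&(abs(P[:,2])<.01),bar=(r<.032)&(P[:,2]>.079)&(P[:,2]<.1),block=(r<.05)&(P[:,2]>.020)&(P[:,2]<.028),
  pin=(np.hypot(P[:,0]-.518,P[:,1]-.046)<.02)&(P[:,2]>.07)&(P[:,2]<.09)).items():
    print(n,rect(P[m]),P[m].mean(0).round(4),np.median(P[m][:,2]).round(4))
E
```

```text
table (array([578.2,  92.3]), array([297.5, 299.7]), 37.6, 13686) [ 0.5734  0.0814 -0.0012] -0.0013
bar (array([581.2,  92.6]), array([49.5, 10.7]), 4.5, 327) [0.5808 0.092  0.0838] 0.084
block (array([583.3, 101.9]), array([71.4, 82.7]), 4.8, 1147) [0.5837 0.0932 0.0232] 0.0227
pin (array([516. ,  46.1]), array([10.6, 11.4]), 25.7, 76) [0.5162 0.046  0.078 ] 0.0787
```

```bash
python3 -m handwheel '[[0,0,0,0,0,0],[-0.01,0.01,-0.03,0,0,0.04],[-0.01,0.02,-0.06,0,0,0.0785],[-0.02,0.03,-0.09,0,0,0.0785],[-0.02,0.04,-0.12,0,0,0.0785],[-0.02,0.04,-0.14,0,0,0.0785],[-0.02,0.04,-0.14,0,0,0.0785],[-0.02,0.04,-0.14,0,0,0.0785]]'; python3 -c "
from rig import bot;print(bot.read_state()['joint_positions'].round(1))"
```

```text
time_s: 2.9
position: [0.5146, 0.035, 0.1769]
tcp_rot: [[0.815, 0.58, -0.002], [0.58, -0.815, 0.0], [-0.002, -0.001, -1.0]]
force: [0.2, 0.5, 0.5]
opening: 0.299
grasp_force: 0.0
[ -8.5  27.8 101.6  -0.   50.7  46.1]
```

```bash
python3 - <<'E'
from h import *
wlook('w2',dict(nut_pin=.06,screw_bar=.071)); P=cloud('w2')
for n,m in dict(bar=(np.hypot(P[:,0]-.581,P[:,1]-.0925)<.035)&(P[:,2]>.078)&(P[:,2]<.1),
  pin=(np.hypot(P[:,0]-.516,P[:,1]-.046)<.018)&(P[:,2]>.06)&(P[:,2]<.09)).items():
    print(n,rect(P[m]),P[m].mean(0).round(4))
E
```

```text
nut_pin 0.96 [242.4 182.8] z [0.5172 0.0464 0.06  ] dep [0.5206 0.0482 0.0768]
nut_pin 0.43 [239.1  87.7] z [0.5825 0.0959 0.06  ] dep [0.5811 0.0936 0.0843]
screw_bar 0.97 [238.9  90.6] z [0.5798 0.0936 0.071 ] dep [0.5792 0.0925 0.0839]
bar (array([580.9,  92.5]), array([50. , 10.7]), 4.4, 850) [0.5806 0.0923 0.0839]
pin (array([515.6,  47. ]), array([10.7, 11.5]), 31.5, 210) [0.5166 0.0474 0.0756]
```

```bash
python3 -m handwheel '[[0.002,0.011,-0.02,0,0,0],[0.002,0.011,-0.045,0,0,0],[0.002,0.011,-0.07,0,0,0],[0.002,0.011,-0.09,0,0,0],[0.002,0.011,-0.1,0,0,0],[0.002,0.011,-0.106,0,0,0],[0.002,0.011,-0.106,0,0,0],[0.002,0.011,-0.106,0,0,0]]'
```

```text
time_s: 3.72
position: [0.5178, 0.0467, 0.0724]
tcp_rot: [[0.814, 0.581, 0.002], [0.581, -0.814, -0.0], [0.001, 0.001, -1.0]]
force: [-0.9, -0.0, 0.0]
opening: 0.302
grasp_force: 0.0
```

```bash
cat > arc.py <<'E'
import sys,numpy as np
from rig import bot
a0,a1,n=float(sys.argv[1]),float(sys.argv[2]),int(sys.argv[3])
C=np.array([.581,.0925]); p=bot.read_state()["position"]; r=p[:2]-C; L=.08; u=r/np.hypot(*r)*L
for a in np.linspace(a0,a1,n+1)[1:]:
    q=C+[u[0]*np.cos(a)-u[1]*np.sin(a),u[0]*np.sin(a)+u[1]*np.cos(a)]; print((q-p[:2]).round(4),round(a/2,4))
E
python3 arc.py 0 .94 16
```

```text
[ 0.0013 -0.0049] 0.0294
[ 0.0044 -0.0084] 0.0588
[ 0.0077 -0.0118] 0.0881
[ 0.0111 -0.0149] 0.1175
[ 0.0148 -0.0179] 0.1469
[ 0.0186 -0.0206] 0.1762
[ 0.0226 -0.0231] 0.2056
[ 0.0267 -0.0254] 0.235
[ 0.031  -0.0274] 0.2644
[ 0.0353 -0.0292] 0.2937
[ 0.0398 -0.0307] 0.3231
[ 0.0443 -0.0319] 0.3525
[ 0.0489 -0.0329] 0.3819
[ 0.0535 -0.0336] 0.4112
[ 0.0582 -0.034 ] 0.4406
[ 0.0629 -0.0342] 0.47
```

```bash
python3 -m handwheel '[[0.001,-0.005,0,0,0,0.03],[0.004,-0.008,0,0,0,0.06],[0.008,-0.012,0,0,0,0.09],[0.011,-0.015,0,0,0,0.118],[0.015,-0.018,0,0,0,0.147],[0.019,-0.021,0,0,0,0.176],[0.0225,-0.023,0,0,0,0.206],[0.027,-0.0255,0,0,0,0.235]]'
python3 -m handwheel '[[0.004,-0.002,0,0,0,0.03],[0.0085,-0.004,0,0,0,0.06],[0.013,-0.0055,0,0,0,0.09],[0.0175,-0.0065,0,0,0,0.118],[0.022,-0.0075,0,0,0,0.147],[0.027,-0.0085,0,0,0,0.176],[0.0315,-0.0088,0,0,0,0.206],[0.036,-0.009,0,0,0,0.235]]'
```

```text
time_s: 4.38
position: [0.5416, 0.023, 0.0726]
tcp_rot: [[0.461, 0.887, -0.005], [0.887, -0.461, 0.003], [0.0, -0.005, -1.0]]
force: [-3.6, 4.3, 2.9]
opening: 0.297
grasp_force: 2.9
time_s: 5.05
position: [0.5769, 0.0133, 0.0725]
tcp_rot: [[0.008, 1.0, -0.007], [1.0, -0.008, 0.001], [0.001, -0.007, -1.0]]
force: [-6.5, 1.5, 2.6]
opening: 0.307
grasp_force: 2.9
```

```bash
python3 -m handwheel '[[-0.004,0,0,0,0,0],[-0.0075,0,0,0,0,0],[-0.0075,0,0.01,0,0,0],[-0.0075,0,0.04,0,0,0],[-0.0075,0,0.08,0,0,-0.03],[-0.005,0.02,0.1,0,0,-0.09],[-0.003,0.04,0.12,0,0,-0.15],[0,0.06,0.12,0,0,-0.21]]'
python3 -m handwheel '[[0.001,0.01,0,0,0,-0.06],[0.002,0.02,0,0,0,-0.12],[0.002,0.02,0,0,0,-0.18],[0.002,0.02,0,0,0,-0.24],[0.002,0.02,0,0,0,-0.3],[0.002,0.02,0,0,0,-0.36],[0.002,0.02,0,0,0,-0.42],[0.002,0.02,0,0,0,-0.48]]'
python3 -m handwheel '[[0.002,0,0,0,0,-0.052],[0.002,0,0,0,0,-0.052],[0.002,0,0,0,0,-0.052],[0.002,0,0,0,0,-0.052],[0.002,0,0,0,0,-0.052],[0.002,0,0,0,0,-0.052],[0.002,0,0,0,0,-0.052],[0.002,0,0,0,0,-0.052]]'
python3 - <<'E'
from h import *
p,d,T=wlook('w3',QS); P=cloud('w3')
for n,m in dict(bar=(np.hypot(P[:,0]-.581,P[:,1]-.0925)<.035)&(P[:,2]>.078)&(P[:,2]<.1),
  pin=(np.hypot(P[:,0]-.574,P[:,1]-.013)<.018)&(P[:,2]>.07)&(P[:,2]<.09)).items():
    if m.sum()>3: print(n,rect(P[m]),P[m].mean(0).round(4))
cv2.imwrite('pics/w3v.png',cv2.resize(p,(800,600)))
E
```

```text
time_s: 5.72
position: [0.583, 0.0726, 0.1976]
tcp_rot: [[0.425, 0.905, 0.011], [0.905, -0.425, -0.001], [0.004, 0.01, -1.0]]
force: [0.5, 0.2, -0.6]
opening: 0.304
grasp_force: 0.0
time_s: 6.38
position: [0.5822, 0.0924, 0.1928]
tcp_rot: [[0.985, 0.172, 0.002], [0.172, -0.985, -0.0], [0.002, 0.0, -1.0]]
force: [0.0, -0.0, -0.1]
opening: 0.3
grasp_force: 0.0
time_s: 7.05
position: [0.5839, 0.0924, 0.1914]
tcp_rot: [[0.997, 0.076, -0.0], [0.076, -0.997, 0.0], [-0.0, -0.0, -1.0]]
force: [-0.7, -0.3, -0.2]
opening: 0.301
grasp_force: 0.0
nut_pin 0.77 [331.4 205.9] z [0.573  0.0147 0.06  ] dep [0.5757 0.0176 0.0696]
screw_bar 0.91 [252.3 196.4] z [0.5798 0.0916 0.071 ] dep [0.5837 0.0919 0.0851]
rod_face 0.75 [182.9 180.9] z [0.5757 0.1679 0.013 ] dep [0.5776 0.166  0.0212]
fixed_face 0.85 [165.4 140.1] z [0.6197 0.1892 0.013 ] dep [ 0.6183  0.1933 -0.0012]
stop_block 0.78 [251.2 180. ] z [0.5795 0.0927 0.    ] dep [0.5975 0.0939 0.0844]
bar (array([581.4,  93.3]), array([48.5,  9.4]), 4.5, 643) [0.5827 0.0932 0.0843]
pin (array([577.3,  13.5]), array([1.2, 7.2]), 1.0, 14) [0.5773 0.0142 0.0729]
```

View pics/w3v.png

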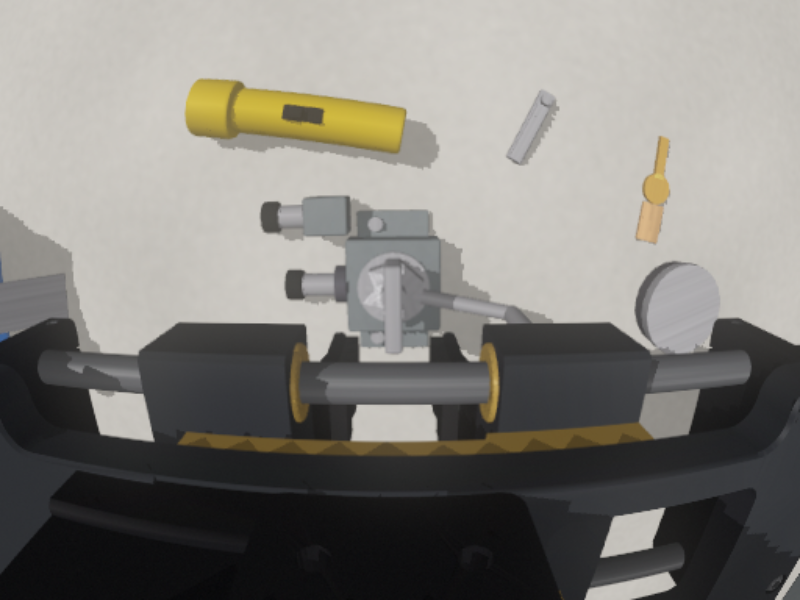

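```bash
cat >> h.py <<'E'
def edges(tag,yaw=np.radians(4.5),C=(.581,.0925)):
    """outer edge (block y, mm) of the rubber tops seen in the wrist picture, by grey profile on plane z=.024"""
    g=cv2.cvtColor(cv2.imread(f"pics/{tag}.png"),cv2.COLOR_BGR2GRAY).astype(np.float32); T=np.load(f"pics/{tag}_T.npy"); K=np.array(cams.calibration("wrist")["mtx"])
    out={}
    ys=np.arange(.05,.13,.00025)
    def prof(x0,w=.003):
        xs=np.arange(x0-w,x0+w+1e-9,.0005); X,Y=np.meshgrid(xs,ys)
        W=np.stack([C[0]+X*np.cos(yaw)-Y*np.sin(yaw),C[1]+X*np.sin(yaw)+Y*np.cos(yaw),np.full_like(X,.024)],-1)
        c=(W-T[:3,3])@T[:3,:3]; rr=np.hypot(c[...,0],c[...,1]); th=np.arctan2(rr,c[...,2])
        u=K[0,2]+K[0,0]*th*c[...,0]/rr; v=K[1,2]+K[1,1]*th*c[...,1]/rr
        return cv2.remap(g,u.astype(np.float32),v.astype(np.float32),cv2.INTER_LINEAR).mean(1)
    for n,cx in dict(rod=0.,fixed=.05).items():
        # centre the strip laterally on the dark rubber
        cand=np.arange(cx-.012,cx+.0121,.001); dk=[(prof(x,.0005)<60).sum() for x in cand]; x0=np.average(cand,weights=np.array(dk)+1e-9)
        p=prof(x0); k=len(p)-1-np.argmax((p<60)[::-1]); half=(p[k-8:k].min()+np.median(p[k+16:k+40]))/2
        j=k+np.argmax(p[k-6:k+40]>half)-6; y=ys[j-1]+.00025*(half-p[j-1])/(p[j]-p[j-1]); out[n]=(round(x0*1e3,1),round(y*1e3,2),round(float((p<60).sum()*.25),1))
    return out,round(out["fixed"][1]-out["rod"][1],2)
E
python3 - <<'E'
from h import *
for t in ("w1","w2","w3"):
    try: print(t,edges(t))
    except Exception as e: print(t,e)
P=cloud('w3'); a=np.radians(4.5); R=np.array([[np.cos(a),np.sin(a)],[-np.sin(a),np.cos(a)]]); q=(P[:,:2]-[.581,.0925])@R.T
for n,x in dict(rod=-.003,fixed=.047).items():
    m=(abs(q[:,0]-x)<.006)&(P[:,2]>.017)&(P[:,2]<.03)&(q[:,1]>.05); s=np.sort(q[m,1]); print(n,m.sum(),s[-8:].round(4),np.median(q[m,0]))
E
```

```text
w1 ({'rod': (np.float64(0.0), np.float64(nan), 0.0), 'fixed': (np.float64(50.0), np.float64(nan), 0.0)}, np.float64(nan))
w2 ({'rod': (np.float64(0.0), np.float64(nan), 0.0), 'fixed': (np.float64(56.8), np.float64(nan), 23.5)}, np.float64(nan))
w3 ({'rod': (np.float64(0.0), np.float64(nan), 0.0), 'fixed': (np.float64(50.0), np.float64(nan), 0.0)}, np.float64(nan))
rod 307 [0.3006 0.3008 0.3009 0.3013 0.3016 0.302  0.302  0.303 ] -0.0022791415832913637
fixed 391 [0.0887 0.0887 0.0888 0.0888 0.0888 0.0891 0.0893 0.09  ] 0.047067527638555026
  return _methods._mean(a, axis=axis, dtype=dtype,
  ret = ret.dtype.type(ret / rcount)
```

```bash
sed -i 's/    for n,cx in dict(rod=0.,fixed=.05)/    if dbg: print({x:prof(x)[::8].round().astype(int).tolist() for x in (0.,.048)})\n    for n,cx in dict(rod=0.,fixed=.05)/; s/C=(.581,.0925)):/C=(.581,.0925),dbg=0):/' h.py
python3 - <<'E' 2>&1 | grep -v Warn
from h import *
edges('w3',dbg=1)
E
```

```text
return _methods._mean(a, axis=axis, dtype=dtype,
  ret = ret.dtype.type(ret / rcount)
{0.0: [166, 166, 166, 166, 166, 165, 139, 73, 75, 75, 75, 75, 134, 200, 202, 203, 204, 204, 203, 202, 202, 202, 202, 201, 201, 200, 199, 199, 199, 199, 200, 200, 200, 199, 199, 198, 198, 197, 197, 197], 0.048: [143, 144, 144, 144, 144, 153, 169, 169, 170, 170, 170, 170, 170, 157, 85, 81, 82, 82, 82, 86, 189, 201, 200, 200, 199, 199, 199, 200, 200, 200, 201, 200, 199, 198, 199, 198, 197, 197, 198, 199]}
```

```bash
sed -i 's/<60/<105/g' h.py
python3 - <<'E'
from h import *
for t in ("w1","w2","w3"): print(t,edges(t))
E
```

```text
w1 ({'rod': (np.float64(-0.6), np.float64(73.57), 10.5), 'fixed': (np.float64(46.7), np.float64(88.85), 11.5)}, np.float64(15.28))
w2 ({'rod': (np.float64(-1.6), np.float64(73.74), 11.2), 'fixed': (np.float64(52.2), np.float64(nan), 28.5)}, np.float64(nan))
w3 ({'rod': (np.float64(2.0), np.float64(74.08), 11.0), 'fixed': (np.float64(48.3), np.float64(88.94), 11.2)}, np.float64(14.86))
  return _methods._mean(a, axis=axis, dtype=dtype,
  ret = ret.dtype.type(ret / rcount)
```

```bash
python3 -m handwheel '[[-0.0025,0,-0.02,0,0,0],[-0.0025,0,-0.045,0,0,0],[-0.0025,0,-0.07,0,0,0],[-0.0025,0,-0.09,0,0,0],[-0.0025,0,-0.105,0,0,0],[-0.0025,0,-0.114,0,0,0],[-0.0025,0,-0.114,0,0,0],[-0.0025,0,-0.114,0,0,0]]'
python3 -m handwheel '[[0,0,0,0,0,0],[0,0,0,0,0,0],[0,0,0,0,0,0],[0,0,0,0,0,0],[0,0,0,0,0,0],[0,0,0,0,0,0],[0,0,0,0,0,0],[0,0,0,0,0,0]]' -1
```

```text
time_s: 8.02
position: [0.5815, 0.0924, 0.0773]
tcp_rot: [[0.997, 0.076, -0.0], [0.076, -0.997, 0.0], [-0.0, -0.0, -1.0]]
force: [0.6, -0.5, 0.0]
opening: 0.297
grasp_force: 0.0
time_s: 8.68
position: [0.5823, 0.0928, 0.0785]
tcp_rot: [[0.997, 0.076, 0.002], [0.076, -0.997, 0.0], [0.002, -0.0, -1.0]]
force: [-0.6, 2.5, 6.0]
opening: 0.16
grasp_force: 30.0
```

```bash
python3 -m handwheel '[[0,0,0,0,0,0],[0,0,0,0,0,0.03],[0,0,0,0,0,0.06],[0,0,0.0004,0,0,0.09],[0,0,0.0006,0,0,0.12],[0,0,0.0008,0,0,0.15],[0,0,0.001,0,0,0.15],[0,0,0.001,0,0,0.15]]'; python3 -c "
from rig import bot;s=bot.read_state();print(s['force'],s['moment'],s['opening'])"
```

```text
time_s: 9.35
position: [0.5821, 0.0933, 0.0794]
tcp_rot: [[0.931, 0.366, 0.002], [0.366, -0.931, 0.001], [0.003, -0.001, -1.0]]
force: [0.0, 3.8, 6.8]
opening: 0.159
grasp_force: 30.0
[1.72078537e-04 3.81602149e+00 6.76496193e+00] [ 0.86861912  0.0599723  -0.18839014] 0.1589638012363392
```

```bash
python3 -m handwheel '[[0,0,0.0003,0,0,0.03],[0,0,0.0006,0,0,0.06],[0,0,0.0009,0,0,0.09],[0,0,0.0012,0,0,0.12],[0,0,0.0014,0,0,0.15],[0,0,0.0017,0,0,0.18],[0,0,0.002,0,0,0.21],[0,0,0.0022,0,0,0.24]]'
python3 -m handwheel '[[0,0,0.0003,0,0,0.03],[0,0,0.0005,0,0,0.06],[0,0,0.0008,0,0,0.09],[0,0,0.001,0,0,0.12],[0,0,0.0013,0,0,0.15],[0,0,0.0016,0,0,0.18],[0,0,0.0018,0,0,0.205],[0,0,0.0018,0,0,0.205]]'
python3 - <<'E'
from h import *
p,d,T=wlook('w4',dict(rod_face=.013,fixed_face=.013)); print(bot.read_state()['moment'])
try: print(edges('w4',dbg=1))
except Exception as e: print(e)
cv2.imwrite('pics/w4v.png',cv2.resize(p,(800,600)))
E
```

```text
time_s: 10.02
position: [0.5815, 0.094, 0.081]
tcp_rot: [[0.655, 0.756, 0.001], [0.756, -0.655, 0.003], [0.003, -0.001, -1.0]]
force: [-1.1, 7.5, 4.0]
opening: 0.159
grasp_force: 30.0
time_s: 10.68
position: [0.5808, 0.0944, 0.0825]
tcp_rot: [[0.301, 0.954, -0.001], [0.954, -0.301, 0.003], [0.003, -0.002, -1.0]]
force: [-1.0, 8.3, 2.7]
opening: 0.158
grasp_force: 30.0
rod_face 0.7 [ 50.7 251.8] z [0.3917 0.1071 0.013 ] dep [0.5117 0.135  0.1306]
rod_face 0.64 [201.5  98.5] z [0.5721 0.1798 0.013 ] dep [0.5735 0.1787 0.0228]
fixed_face 0.75 [264.5  68.5] z [0.6195 0.1863 0.013 ] dep [6.207e-01 1.882e-01 4.000e-04]
[ 1.41357869  0.05612578 -0.16247025]
{0.0: [168, 168, 168, 169, 169, 169, 169, 169, 170, 170, 170, 170, 170, 144, 81, 82, 83, 83, 83, 118, 204, 203, 203, 202, 202, 202, 202, 201, 200, 200, 200, 201, 201, 201, 200, 199, 198, 197, 197, 196], 0.048: [143, 144, 144, 143, 144, 139, 169, 169, 169, 169, 169, 169, 170, 165, 98, 77, 78, 78, 78, 79, 180, 199, 200, 200, 200, 199, 199, 198, 198, 199, 200, 200, 199, 198, 198, 198, 197, 196, 195, 196]}
({'rod': (np.float64(0.5), np.float64(88.22), 11.2), 'fixed': (np.float64(46.4), np.float64(89.58), 11.5)}, np.float64(1.36))
```

View pics/w4v.png

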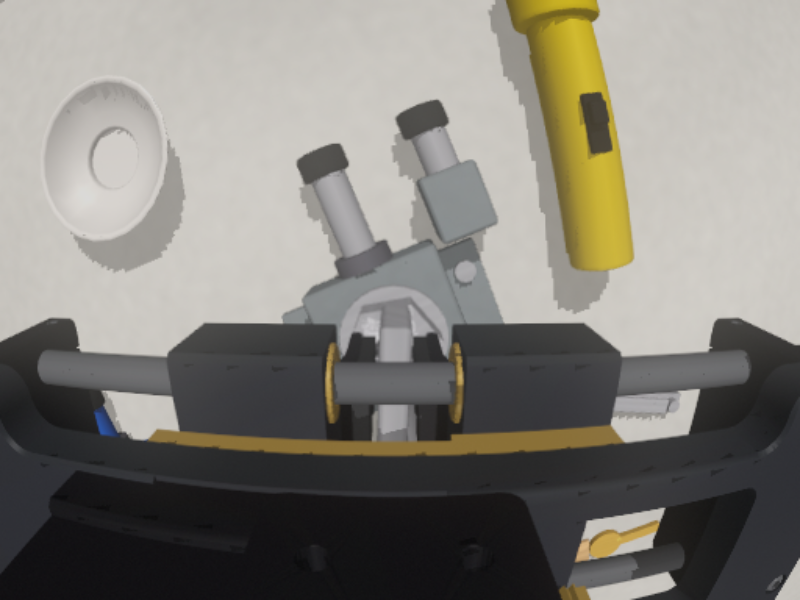

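```bash
cat > yaw.py <<'E'
import sys
from h import *
for tag in sys.argv[1:]:
    P=cloud(tag); a=np.radians(4.5); R=np.array([[np.cos(a),np.sin(a)],[-np.sin(a),np.cos(a)]]); q=np.c_[(P[:,:2]-[.581,.0925])@R.T*1000,P[:,2]*1000]
    for n,x,y0,y1 in (("rod",0,45,74),("fix",47,66,75)):
        m=(abs(q[:,0]-x)<11)&(q[:,1]>y0)&(q[:,1]<y1)&(q[:,2]>8)&(q[:,2]<30); s=q[m]
        yb=np.arange(y0,y1,2.); cx=[]
        for b in yb:
            t=s[(s[:,1]>=b)&(s[:,1]<b+2)]; cx.append((t[:,0].max()+t[:,0].min())/2 if len(t)>4 else np.nan)
        cx=np.array(cx); k=~np.isnan(cx)
        if k.sum()>2: f=np.polyfit(yb[k],cx[k],1); print(tag,n,m.sum(),"extra yaw deg",round(-np.degrees(f[0]),2),cx.round(1))
    m=(q[:,2]>20)&(q[:,2]<28); B=q[m]; e=[]
    for x in np.r_[np.arange(-28,-14,2),np.arange(14,28,2)]:
        t=B[(abs(B[:,0]-x)<1)&(B[:,1]>20)&(B[:,1]<45),1]
        if len(t): e.append((x,t.max()))
    if len(e)>4:
        e=np.array(e); print("edge +y yaw",round(np.degrees(np.polyfit(*e.T,1)[0]),2),e[:,1].round(1))
E
python3 yaw.py w4 w1 w3
```

```text
w4 rod 978 extra yaw deg 0.78 [-0.2 -0.4 -0.2 -0.2 -0.3 -0.5 -0.3 -0.4 -0.6 -0.6 -0.6 -0.6 -0.4 -0.4
 -0.7]
w4 fix 307 extra yaw deg 0.91 [47.5 47.2 47.2 47.3 47.3]
edge +y yaw 0.75 [31.6 31.5 31.5 31.6 31.6 31.5 31.8 32.  32.  32.3 32.1 32.1 32.2 32.2]
w1 rod 225 extra yaw deg 0.5 [-0.4 -0.9 -0.3 -0.1  0.1 -0.9 -0.7 -1.  -0.6 -0.2 -0.2 -1.  -1.   0.2
 -1.1]
w1 fix 59 extra yaw deg -1.76 [47.5 46.6 46.  47.  47.7]
edge +y yaw -0.08 [31.  31.5 31.3 31.6 30.8 31.4 30.8 31.6 32.2 31.1 30.5 30.9 30.7 31.6]
w3 rod 435 extra yaw deg -2.1 [-0.4 -0.5 -0.6 -0.5 -0.4 -0.5 -0.5 -0.3 -0.4 -0.2  0.7  0.4  0.5 -0.6
  0.7]
w3 fix 123 extra yaw deg 3.81 [47.7 47.9 47.2 47.3 47.4]
edge +y yaw 1.12 [30.9 30.9 30.7 30.7 30.7 30.6 30.6 30.8 30.7 31.9 31.8 31.9 31.8 31.8]
```

```bash
python3 -m handwheel '[[0,0,0,0,0,0.01],[0,0,0.0001,0,0,0.02],[0,0,0.0002,0,0,0.031],[0,0,0.0002,0,0,0.031],[0,0,0.0002,0,0,0.031],[0,0,0.0002,0,0,0.031],[0,0,0.0002,0,0,0.031],[0,0,0.0002,0,0,0.031]]'
python3 - <<'E'
from h import *
p,d,T=wlook('w5',{})
for a in (4.5,5.28): print(edges('w5',np.radians(a)), edges('w4',np.radians(a)))
E
python3 yaw.py w5
```

```text
time_s: 11.5
position: [0.5807, 0.0945, 0.0827]
tcp_rot: [[0.242, 0.97, -0.001], [0.97, -0.242, 0.003], [0.003, -0.002, -1.0]]
force: [0.4, 8.6, 2.7]
opening: 0.158
grasp_force: 30.0
({'rod': (np.float64(0.4), np.float64(88.99), 11.2), 'fixed': (np.float64(46.4), np.float64(89.65), 11.5)}, np.float64(0.66)) ({'rod': (np.float64(0.5), np.float64(88.22), 11.2), 'fixed': (np.float64(46.4), np.float64(89.58), 11.5)}, np.float64(1.36))
({'rod': (np.float64(1.5), np.float64(88.97), 11.2), 'fixed': (np.float64(47.0), np.float64(89.0), 11.2)}, np.float64(0.03)) ({'rod': (np.float64(1.7), np.float64(88.21), 11.2), 'fixed': (np.float64(47.0), np.float64(88.94), 11.5)}, np.float64(0.73))
w5 rod 984 extra yaw deg 1.17 [-0.1 -0.2 -0.1 -0.4 -0.1 -0.2 -0.4 -0.2 -0.3 -0.7 -0.6 -0.6 -0.8 -0.5
 -0.6]
w5 fix 305 extra yaw deg 2.63 [47.3 47.5 47.  47.2 47. ]
edge +y yaw 0.9 [31.2 31.6 31.4 31.6 31.6 31.6 31.6 32.1 32.1 32.2 32.  32.1 32.3 32.4]
```

```bash
python3 -m handwheel '[[0,0.001,0,0,0,0],[0,0.002,0,0,0,0],[0,0.002,0,0,0,0],[0,0.002,0,0,0,0],[0,0.002,0,0,0,0],[0,0.002,0,0,0,0],[0,0.002,0,0,0,0],[0,0.002,0,0,0,0]]'
python3 -m handwheel '[[0,0,0,0,0,0],[0,0,0,0,0,0],[0,0,0,0,0,0],[0,0,0,0,0,0],[0,0,0,0,0,0],[0,0,0,0,0,0],[0,0,0.01,0,0,0],[0,0,0.03,0,0,0]]' -0.4
python3 -m handwheel '[[0,0,0.03,0,0,0.02],[0,-0.02,0.06,0,0,0.04],[0,-0.04,0.08,0,0,0.06],[0,-0.06,0.08,0,0,0.08],[-0.005,-0.08,0.08,0,0,0.08],[-0.006,-0.09,0.08,0,0,0.08],[-0.006,-0.09,0.08,0,0,0.08],[-0.006,-0.09,0.08,0,0,0.08]]'
python3 - <<'E'
from h import *
p,d,T=wlook('w6',dict(nut_pin=.06,rod_face=.013,fixed_face=.013)); P=cloud('w6')
m=(np.hypot(P[:,0]-.574,P[:,1]-.013)<.018)&(P[:,2]>.07)&(P[:,2]<.09)
if m.sum()>3: print(rect(P[m]),P[m].mean(0).round(4))
for a in (4.5,5.28): print(edges('w6',np.radians(a)))
cv2.imwrite('pics/w6v.png',p)
E
python3 yaw.py w6
```

```text
time_s: 12.22
position: [0.5807, 0.0947, 0.0826]
tcp_rot: [[0.241, 0.97, -0.001], [0.97, -0.241, 0.001], [0.0, -0.002, -1.0]]
force: [-2.7, 4.6, 5.0]
opening: 0.157
grasp_force: 30.0
time_s: 12.88
position: [0.5797, 0.0942, 0.1112]
tcp_rot: [[0.241, 0.971, -0.005], [0.971, -0.241, -0.0], [-0.001, -0.005, -1.0]]
force: [-0.3, 0.2, -0.2]
opening: 0.299
grasp_force: 0.0
time_s: 13.55
position: [0.5753, 0.0044, 0.1928]
tcp_rot: [[0.084, 0.996, -0.0], [0.996, -0.084, 0.001], [0.001, -0.0, -1.0]]
force: [-0.5, -1.1, 0.6]
opening: 0.297
grasp_force: 0.0
nut_pin 0.9 [246.  178.5] z [0.5716 0.0135 0.06  ] dep [0.5723 0.0173 0.0784]
nut_pin 0.69 [ 40.  216.1] z [ 0.3277 -0.0084  0.06  ] dep [0.5005 0.0442 0.2428]
rod_face 0.92 [230.8  16.5] z [0.5688 0.182  0.013 ] dep [0.5691 0.179  0.0215]
rod_face 0.83 [ 91.2 104.2] z [0.398  0.1082 0.013 ] dep [ 0.3899  0.11   -0.0009]
fixed_face 0.56 [278.1  11.5] z [0.6196 0.1839 0.013 ] dep [0.6186 0.1809 0.0213]
(array([571.4,  12.9]), array([11.2, 11.4]), 15.5, 160) [0.5715 0.0135 0.0781]
({'rod': (np.float64(0.1), np.float64(nan), 36.2), 'fixed': (np.float64(49.4), np.float64(nan), 43.8)}, np.float64(nan))
({'rod': (np.float64(0.4), np.float64(nan), 36.0), 'fixed': (np.float64(49.4), np.float64(nan), 44.2)}, np.float64(nan))
w6 rod 387 extra yaw deg 1.23 [-0.2  0.2 -0.7 -0.1  0.  -0.8 -0.4 -0.6 -0.8 -1.  -1.2 -0.3 -0.6 -0.7
 -0.4]
w6 fix 118 extra yaw deg 0.59 [47.2 47.6 47.1 47.2 47.3]
edge +y yaw -0.43 [31.6 31.1 31.6 31.2 30.6 31.7 31.3 24.6 29.9 32.2 31.5 32.5 31.9 31.8]
  return _methods._mean(a, axis=axis, dtype=dtype,
  ret = ret.dtype.type(ret / rcount)
```

View pics/w6v.png

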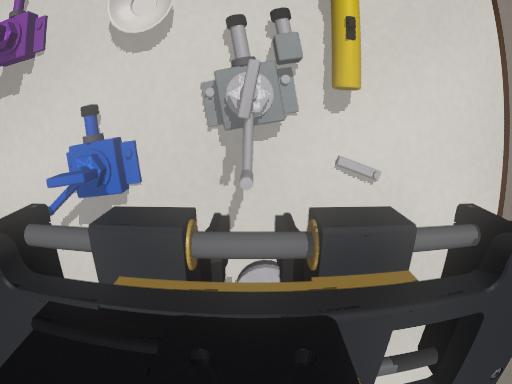

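```bash
python3 - <<'E'
from h import *
P=cloud('w6'); m=(np.hypot(P[:,0]-.581,P[:,1]-.0925)<.035)&(P[:,2]>.08)&(P[:,2]<.1); print(rect(P[m]))
E
python3 -m handwheel '[[-0.003,0.009,-0.02,0,0,0],[-0.003,0.009,-0.045,0,0,0],[-0.003,0.009,-0.07,0,0,0],[-0.003,0.009,-0.095,0,0,0],[-0.003,0.009,-0.11,0,0,0],[-0.003,0.009,-0.12,0,0,0],[-0.003,0.009,-0.12,0,0,0],[-0.003,0.009,-0.12,0,0,0]]'; python3 arc.py 0 -.4 8
```

```text
(array([580.9,  92.8]), array([50.2,  9.9]), 73.4, 727)
time_s: 14.42
position: [0.5725, 0.0139, 0.0724]
tcp_rot: [[0.082, 0.997, -0.001], [0.997, -0.082, 0.0], [0.0, -0.001, -1.0]]
force: [0.5, -0.1, 0.1]
opening: 0.301
grasp_force: 0.0
[-0.0041 -0.0004] -0.025
[-0.008   0.0003] -0.05
[-0.0119  0.0012] -0.075
[-0.0157  0.0023] -0.1
[-0.0195  0.0036] -0.125
[-0.0232  0.0051] -0.15
[-0.0269  0.0068] -0.175
[-0.0304  0.0087] -0.2
```

```bash
sed -i 's/ys=np.arange(.05,.13,/ys=np.arange(.05,.104,/; s/cv2.INTER_LINEAR)/cv2.INTER_LINEAR,borderMode=cv2.BORDER_REPLICATE)/' h.py; python3 - <<'E'
from h import *
for t in ('w4','w5','w6'):
  print(t,[edges(t,np.radians(a)) for a in (4.5,5.3)])
E
```

```text
w4 [({'rod': (np.float64(0.5), np.float64(88.22), 11.2), 'fixed': (np.float64(46.4), np.float64(89.58), 11.5)}, np.float64(1.36)), ({'rod': (np.float64(1.7), np.float64(88.21), 11.2), 'fixed': (np.float64(47.0), np.float64(88.92), 11.5)}, np.float64(0.71))]
w5 [({'rod': (np.float64(0.4), np.float64(88.99), 11.2), 'fixed': (np.float64(46.4), np.float64(89.65), 11.5)}, np.float64(0.66)), ({'rod': (np.float64(1.5), np.float64(88.97), 11.2), 'fixed': (np.float64(47.0), np.float64(88.98), 11.5)}, np.float64(0.01))]
w6 [({'rod': (np.float64(-0.7), np.float64(88.19), 12.0), 'fixed': (np.float64(46.3), np.float64(88.69), 11.8)}, np.float64(0.5)), ({'rod': (np.float64(0.3), np.float64(88.2), 12.0), 'fixed': (np.float64(46.8), np.float64(88.0), 11.8)}, np.float64(-0.2))]
```

```bash
python3 -m handwheel '[[-0.003,-0.0002,0,0,0,-0.015],[-0.005,-0.0002,0,0,0,-0.03],[-0.007,0,0,0,0,-0.04],[-0.008,0.0003,0,0,0,-0.05],[-0.010,0.0007,0,0,0,-0.0625],[-0.012,0.0012,0,0,0,-0.075],[-0.014,0.0017,0,0,0,-0.0875],[-0.0157,0.0023,0,0,0,-0.1]]'; python3 arc.py 0 -.2 8
```

```text
time_s: 15.08
position: [0.5609, 0.0152, 0.0739]
tcp_rot: [[0.281, 0.96, 0.01], [0.96, -0.281, -0.001], [0.001, 0.01, -1.0]]
force: [5.2, 0.4, -3.1]
opening: 0.302
grasp_force: 2.6
[-0.002   0.0004] -0.0125
[-0.0039  0.001 ] -0.025
[-0.0058  0.0016] -0.0375
[-0.0077  0.0023] -0.05
[-0.0095  0.003 ] -0.0625
[-0.0114  0.0038] -0.075
[-0.0132  0.0046] -0.0875
[-0.015   0.0054] -0.1
```

```bash
python3 -m handwheel '[[-0.001,0.0002,0,0,0,-0.006],[-0.002,0.0005,0,0,0,-0.0125],[-0.003,0.0008,0,0,0,-0.019],[-0.004,0.0011,0,0,0,-0.025],[-0.005,0.0014,0,0,0,-0.031],[-0.006,0.0017,0,0,0,-0.0375],[-0.007,0.002,0,0,0,-0.044],[-0.008,0.0024,0,0,0,-0.05]]'
python3 -c "
from rig import bot;s=bot.read_state();print(s['force']@s['tcp_rot'])"; python3 arc.py 0 -.1 2
```

```text
time_s: 15.75
position: [0.5531, 0.0175, 0.0739]
tcp_rot: [[0.375, 0.927, 0.01], [0.927, -0.375, -0.002], [0.002, 0.01, -1.0]]
force: [5.9, 0.2, -3.6]
opening: 0.299
grasp_force: 2.6
[2.41380132 5.35140537 3.6267217 ]
[-0.0037  0.0015] -0.025
[-0.0073  0.0032] -0.05
```

```bash
python3 -m handwheel '[[-0.001,0.0004,0,0,0,-0.006],[-0.002,0.0008,0,0,0,-0.0125],[-0.003,0.0012,0,0,0,-0.019],[-0.0037,0.0015,0,0,0,-0.025],[-0.0046,0.0019,0,0,0,-0.031],[-0.0055,0.0023,0,0,0,-0.0375],[-0.0064,0.0028,0,0,0,-0.044],[-0.0073,0.0032,0,0,0,-0.05]]'
python3 -c "
from rig import bot;s=bot.read_state();print(s['force']@s['tcp_rot'])"; python3 arc.py 0 -.1 2
```

```text
time_s: 16.42
position: [0.5458, 0.0205, 0.0739]
tcp_rot: [[0.465, 0.885, 0.01], [0.885, -0.465, -0.002], [0.003, 0.01, -1.0]]
force: [6.1, -1.0, -2.8]
opening: 0.294
grasp_force: 2.6
[1.92124651 5.88871203 2.88725836]
[-0.0035  0.002 ] -0.025
[-0.0069  0.004 ] -0.05
```

```bash
python3 -m handwheel '[[-0.0009,0.0005,0,0,0,-0.006],[-0.0018,0.001,0,0,0,-0.0125],[-0.0027,0.0015,0,0,0,-0.019],[-0.0035,0.002,0,0,0,-0.025],[-0.0044,0.0025,0,0,0,-0.031],[-0.0052,0.003,0,0,0,-0.0375],[-0.006,0.0035,0,0,0,-0.044],[-0.0069,0.004,0,0,0,-0.05]]'
python3 -c "
from rig import bot;s=bot.read_state();print(s['force']@s['tcp_rot'])"; python3 arc.py 0 -.1 2
```

```text
time_s: 17.08
position: [0.5392, 0.0242, 0.0739]
tcp_rot: [[0.551, 0.834, 0.011], [0.834, -0.551, -0.002], [0.004, 0.01, -1.0]]
force: [6.0, -2.5, -3.5]
opening: 0.299
grasp_force: 3.1
[1.20989127 6.37027387 3.59757266]
[-0.0033  0.0023] -0.025
[-0.0065  0.0046] -0.05
```

```bash
python3 -m handwheel '[[-0.0005,0.0003,0,0,0,-0.004],[-0.001,0.0007,0,0,0,-0.008],[-0.0015,0.001,0,0,0,-0.012],[-0.002,0.0013,0,0,0,-0.015],[-0.0025,0.0017,0,0,0,-0.019],[-0.0029,0.002,0,0,0,-0.022],[-0.0033,0.0023,0,0,0,-0.025],[-0.0037,0.0026,0,0,0,-0.028]]'
python3 -c "
from rig import bot;s=bot.read_state();print(s['force']@s['tcp_rot'])"; python3 arc.py 0 -.1 2
```

```text
time_s: 17.75
position: [0.5367, 0.026, 0.0739]
tcp_rot: [[0.597, 0.802, 0.013], [0.803, -0.597, -0.003], [0.005, 0.013, -1.0]]
force: [6.9, -4.6, -5.0]
opening: 0.302
grasp_force: 4.3
[0.39387504 8.18956115 5.11215979]
[-0.0033  0.0022] -0.025
[-0.0065  0.0047] -0.05
```

```bash
python3 -m handwheel '[[-0.0005,0.0004,0,0,0,-0.004],[-0.001,0.0008,0,0,0,-0.008],[-0.0015,0.0012,0,0,0,-0.012],[-0.002,0.0015,0,0,0,-0.015],[-0.0025,0.0019,0,0,0,-0.019],[-0.003,0.0023,0,0,0,-0.022],[-0.0034,0.0026,0,0,0,-0.025],[-0.0038,0.003,0,0,0,-0.028]]'
python3 -c "
from rig import bot;s=bot.read_state();print(s['force']@s['tcp_rot'])"; python3 arc.py 0 -.1 2
```

```text
time_s: 18.42
position: [0.534, 0.0281, 0.074]
tcp_rot: [[0.64, 0.768, 0.015], [0.768, -0.64, -0.005], [0.006, 0.015, -1.0]]
force: [7.4, -8.8, -7.5]
opening: 0.302
grasp_force: 5.7
[-2.11469817 11.19833068  7.67356737]
[-0.0034  0.0022] -0.025
[-0.0064  0.0048] -0.05
```

```bash
python3 -m handwheel '[[0.003,-0.0025,0,0,0,0],[0.006,-0.005,0,0,0,0],[0.009,-0.0075,0,0,0,0],[0.011,-0.009,0,0,0,0],[0.011,-0.009,0,0,0,0],[0.011,-0.009,0,0,0,0],[0.011,-0.009,0,0,0,0],[0.011,-0.009,0,0,0,0]]'
```

```text
time_s: 19.08
position: [0.5376, 0.0222, 0.0726]
tcp_rot: [[0.64, 0.768, -0.001], [0.768, -0.64, 0.0], [-0.0, -0.001, -1.0]]
force: [-0.3, 0.2, -0.7]
opening: 0.301
grasp_force: 0.0
```

```bash
python3 -m handwheel '[[0,0,0.02,0,0,0],[0,0,0.05,0,0,0],[0.02,0.02,0.08,0,0,0.05],[0.04,0.04,0.09,0,0,0.1],[0.06,0.07,0.09,0,0,0.16],[0.06,0.07,0.09,0,0,0.225],[0.06,0.07,0.09,0,0,0.225],[0.06,0.07,0.09,0,0,0.225]]'
python3 - <<'E'
from h import *
p,d,T=wlook('w7',dict(nut_pin=.06,rod_face=.013,fixed_face=.013))
for a in (4.5,5.3): print(edges('w7',np.radians(a)))
cv2.imwrite('pics/w7v.png',cv2.resize(p,(800,600)))
E
python3 yaw.py w7
```

```text
time_s: 19.75
position: [0.597, 0.0922, 0.1622]
tcp_rot: [[0.244, 0.97, -0.002], [0.97, -0.244, -0.0], [-0.001, -0.002, -1.0]]
force: [-0.1, 0.1, 0.0]
opening: 0.302
grasp_force: 0.0
rod_face 0.69 [ 79.  212.4] z [0.3976 0.1085 0.013 ] dep [0.3947 0.1078 0.0091]
rod_face 0.62 [203.6  99.8] z [0.5731 0.1832 0.013 ] dep [ 0.5712  0.1845 -0.0007]
fixed_face 0.67 [247.8  82.5] z [0.618  0.1883 0.013 ] dep [ 0.6182  0.19   -0.0013]
({'rod': (np.float64(0.6), np.float64(89.13), 11.2), 'fixed': (np.float64(46.9), np.float64(89.72), 11.5)}, np.float64(0.59))
({'rod': (np.float64(1.9), np.float64(89.11), 11.2), 'fixed': (np.float64(47.9), np.float64(89.06), 11.5)}, np.float64(-0.05))
w7 rod 503 extra yaw deg 0.97 [-0.3 -0.3  0.2 -0.1 -0.3 -0.4 -0.8 -0.6 -0.5 -0.8 -0.5 -0.5 -0.3 -0.3
 -0.8]
w7 fix 160 extra yaw deg -1.24 [47.2 47.3 47.2 47.3 47.4]
edge +y yaw 0.61 [31.6 31.7 31.4 31.6 31.7 31.3 31.7 31.7 31.8 32.2 32.2 31.9 32.2 32.1]
```

View pics/w7v.png

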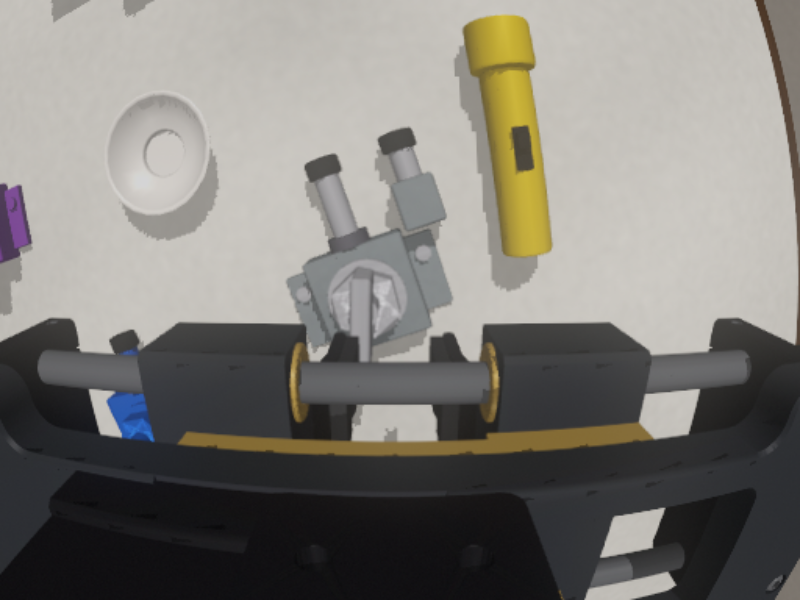

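The picture shows the rod face at (322,160) and the fixed face at (397,135), flush to within about 0.2 mm. The nut is nipped up at about 11–12 N, the tool is touching nothing, and the bystanders in view (torch and dish) have not moved. Handing in.

```bash
python3 -c "
from rig import bot;print(bot.hand_in())"
```

```text
the job is handed in; nothing more can be done
None
```

The job is handed in: I slackened the jam nut, turned the screw until the rod face measured flush with the fixed buffer to within about 0.3 mm, and nipped the nut up again at about 11–12 N, in about 20 s of the 70 s allowed.

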